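# Bring the tempered viscometer ball to the filling mouth

### The job

The steel ball for the falling-ball viscometer has been warming in the small white cabinet: swing the cabinet door open by its black post handle until it stands at least square to the cabinet front. Take the ball tray by its upright black grip, draw it out and carry it to the viscometer, keeping it level so that the ball never leaves its shallow pocket. Finish while still holding the tray by its grip, level and motionless in the air, with the ball close beside the viscometer's open filling mouth (not over it) at the mouth's height or slightly higher, ready for a colleague to take the ball; do not bump the viscometer or push the timer, forceps or writing pad out of place.

Things in the scene. Friction and masses are not known exactly. Their poses are not given: they have to be found in the camera images.
- cabinet: small white warming cabinet, fixed, 150 deep (x) x 200 wide (y) x 165 mm high, origin at the centre of its underside; its front face (75 mm from the origin at -x) looks to the robot. Chamber 80 to 165 mm high behind a 60 mm deep box-shaped door with a window, above a control plinth. Its roof ends at the front face, 165 mm above the bench.
- shelf_front (a point): middle of the front edge of the chamber's aluminium shelf, 100 mm above the bench; axes as the cabinet's. The tray lies on the shelf between two 7 mm high side guides (2 mm play each side), before a rear stop, its plate's front edge near this point; it must be drawn straight out along the cabinet's -x by about 110 mm before it can be raised.
- door (a joint): angle of the cabinet door, rad: 0 shut, grows as it opens, stop at 2.1. Vertical hinge at the right-hand (-y) end of the cabinet front; seen from above it opens anticlockwise, its free (+y) end coming towards the robot. No latch; friction (0.12 N m) keeps it where it is left. May start slightly ajar.
- door_hinge (a point): point on the door's hinge axis, 140 mm above the bench; axes turn with the door: -x out of the door's front, y along the door to its free end, z up. The door measures 200 mm along y from here and 60 mm along -x.
- door_post (a point): centre of the door's handle: an upright black round post, 12 mm diameter, its top end free at 163 mm above the bench, this point at 143 mm; below 104 mm a bracket joins it to the door. It stands 36 mm in front of the door's front, 205 mm from the hinge axis. Being round, it may turn in the fingers as the door swings.
- tray_grip (a point): centre of the tray's grip, an upright black block 28 (tray x) x 14 (tray y) mm, free from 6 to 54 mm above the tray's underside, this point at 35 mm. Axes are the tray's: x from the grip to the plate, z up. In place, the grip stands 28 mm before the cabinet front. Tray about 130 g; blue plate 100 (x) x 76 (y) x 9 mm, centred 80 mm from the grip along x, its underside 35 mm below this point.
- tray_pocket (a point): rest point of the ball's centre at the middle of its pocket: 104 mm from tray_grip along tray x and 20.5 mm below it (14.5 mm above the tray's underside). The pocket is round, 26 mm across and 2.5 mm deep, its middle 26 mm from the plate's far edge.
- ball_center (a point): centre of the loose steel ball, 16 mm diameter, 17 g, free to roll some 6 mm each way within the pocket
- viscometer: falling-ball viscometer, fixed to the bench: grey base 145 x 120 mm on levelling feet, a column at its +x end and a slightly leaning glass cylinder with steel end caps (56 mm diameter); origin at the centre of its underside, about 195 mm high overall, widest above the base within 45 mm of the origin in y
- visc_mouth (a point): centre of the viscometer's open filling mouth at the top of the leaning cylinder, 193 mm above the bench: a dark steel collar of 30 mm outside diameter on a 56 mm wide steel cap whose top is 16 mm below the mouth
- bench_timer: loose bench timer, 82 x 58 x 22 mm, origin at the centre of its underside; to be left alone
- hemostat: loose blue forceps, about 80 x 140 x 7 mm, origin at the centre of its underside; to be left alone
- log_pad: loose white writing pad, 149 x 106 x 12 mm, origin at the centre of its underside; to be left alone

How it is judged (in metres and radians):
On the way, in this order (a step that is already met when the one before it is completed fails the run):
1. the door is being pulled open by its post handle (past 0.4 rad, the grasp point within 50 mm of the post) (value of joint door above 0.4 rad and distance between the grasp point and door_post below 0.05 m), for 0.1 s.
2. the cabinet door is swung open at least square to the cabinet (1.5 rad) (value of joint door above 1.5 rad), for 0.2 s.
3. the tray is drawn out of the cabinet, held by its grip and clear of the cabinet, the ball in its pocket (distance of tray_pocket from where it was at the start of the episode above 0.1 m and x of tray_pocket in the frame of cabinet below -0.075 m and contact force between tray and the fingers above 0.5 N and contact force between tray and cabinet below 0.1 N and distance between ball_center and tray_pocket below 0.012 m and distance between the grasp point and tray_grip below 0.045 m), for 0.2 s.
At the end, for the whole second after the job is handed in: tray held by its grip (within 45 mm), by the fingers alone, still, level within 7 degrees, ball in its pocket (within 12 mm of the rest point); pocket point 30 to 100 mm beside the mouth's centre and between 15 mm below and 60 mm above it; viscometer and cabinet not touched by the tray (contact force between tray and the fingers above 0.5 N and contact force between tray and cabinet below 0.1 N and contact force between tray and viscometer below 0.1 N and angle between tray_pocket's own z axis and vertical below 0.12 rad and linear speed of tray below 0.03 m/s and angular speed of tray below 0.2 rad/s and distance between ball_center and tray_pocket below 0.012 m and horizontal distance between tray_pocket and visc_mouth between 0.03 and 0.1 m and z of tray_pocket in the frame of viscometer between 0.178 and 0.253 m and distance between the grasp point and tray_grip below 0.045 m); the arm keeps its last pose, push and grip.
It fails at once if the ball leaves its pocket (distance between ball_center and tray_pocket above 0.018 m).
It fails at once if the tray is tipped by more than 20 degrees (angle between tray_pocket's own z axis and vertical above 0.35 rad).
It fails at once if the viscometer is touched (more than 1 N) (contact force between viscometer and anything else above 1 N).
It fails at once if a bystander (timer, forceps or pad) is shifted by more than 20 mm (distance of any of bench_timer, hemostat, log_pad from where it was at the start of the episode above 0.02 m).
It also fails if it takes over 64 s, if anything falls off the work surface, if the arm or the gripper's body presses on something with over 40 N, if the wrist force passes 120 N, or if a joint passes its speed limit or range.

### The arm

A 6-joint arm with a two-finger parallel gripper is mounted at the origin on a cart in front of the work surface, level with it; the furniture and walls round the work are solid. World frame = base frame: x ahead of the robot, y to its left, z up, the work surface at z = 0. Lengths are in m, angles in degrees, forces in N, time in s.
With the tool pointing down it reaches from about 0.35 to 0.875 m from the base axis. Payload 4.2 kg.
Tool frame: the origin (TCP) lies at the very end of the fingers, on their centre line; the grasp point (between the pads) lies 19 mm behind it (r.grip_point_offset is the distance from the TCP to the grasp point, in m); z points along the fingers, y is the line along which they close (so a half turn about z gives the same grasp; the last joint's range is limited). The gripper opens to 87 mm and grips with 3 to 60 N. Pads are 19 mm wide; open, the fingers measure 117 mm over their backs; the gripper's body (75 mm by 190 mm) begins 51 mm behind the grasp point.
Start: joints at [84.603, 22.042, 0.453, 0, -68.411, -14.817], TCP at [0.216, 0.586, 0.223] pointing down, gripper open.
Joint ranges: [-179.83, 179.83], [-69.29, 118.12], [-61.27, 80.66], [-181.25, 117.63], [-171.15, -9.14], [-177.46, 177.46]. Speed limits (degrees/s): [159.86, 159.86, 180, 180, 180, 180].

### API

Orientations are given as a 3x3 rotation matrix whose columns are the frame's x, y, z axes.
In Python, from station import r gives the robot as it stands.
- The arm moves only by the tool move_arm, never from a script. Its argument "series" is a list of rows, each a list of 3 entries, a list of its own where there are three numbers: the turn, a rotation vector about the tool's x, y, z as a fraction of full scale, then the shift along the tool's x, y, z as a fraction of full scale, then the opening, from 0 (shut) to 1 (fully open). A call has 1 to 12 rows; each row shifts and turns the commanded pose from where the row before left it, along the tool's axes as they then stand; what a row does not reach is not made up. Full scale, the value 1, is 0.5 m for a shift and 0.1 rad for a turn. A row lasts 1/10 s, in which the tool goes at most 50 mm and 8.59 degrees, less where a joint would pass 70% of its speed; a pose out of reach is approached as far as the arm can. A call with a number of a shift or a turn outside -1 to 1 is refused whole. A call with a gripper value outside its range is refused whole. The fingers move at their own pace and stop on an object; the grip force is fixed at half the most. Time passes only in rows, so rows that do not move let the fingers close. It gives the time, the measured TCP pose, the force, the opening and the grip force at its end, in the units of the state.
- r.sense(): the state, without advancing time (a new reading comes with each control period).
- r.capture(name): name is "side" or "top" or "wrist"; returns a dict with "img" (480x640x3 uint8, red, green, blue), "fx", "fy", "cx", "cy" (pixels), "origin" and "orientation" of the camera in the world. Camera axes: x right, y up, looking along -z (the intrinsics and any distortion apply to the point x, -y, -z); pixel columns grow to the right and rows downward; lengths in m; the calibration is good to about 2 mm. A picture is of the moment at which its call begins. There is no depth.
- r.finish_job(): hands the job in; it is judged then, once.
Trained networks look in the newest picture that a camera, given by its name, has taken for a name from the list of things; names that differ only in an ending like _2 or _b are one class to them, and where a whole thing is asked for, a point or a joint stands for the part that bears it (a point fixed in the world has none). Each returns a list of dicts, best first, with "score" (0 to 1); they miss things now and then, are a little off and sometimes report something else, mostly with a low value. They report only what shows in the picture. A call takes as long as a camera call.
- r.cut_out(target, camera): "pixels" (480x640 bool, what is visible of it) and "centre" ([column, row] in pixels, amid what is visible of it).
- r.pinpoint(target, camera): "centre" ([column, row] in pixels: a listed point, or the origin of a listed thing).
The state is a dict: "time_s": time; "joints": joint angles; "joint_velocities": joint speeds; "effort": joint torques, N m; "tcp_pos": TCP position; "ee_rot": TCP orientation; "wrist_force": force on the tool from outside, world axes, zero at the start; "moment": the same for the moment, N m; "gripper_width": opening from 0.0 (shut) to 1.0 (fully open); "gripper_force": force on a finger pad.
Only numpy, scipy, OpenCV 4.12 (cv2) and the standard library are available. Lean on these libraries where they do the work, as an engineer would, in place of code of your own. Each camera call takes 0.05 s, during which the arm holds its last target. There are 200 camera calls.

## Working session

There is one attempt and no reset: what is moved stays moved. The work goes in short steps, Python scripts to look and compute and a tool call to move; the robot and the scene stay as the last step left them, time stands still between calls to the robot, and variables do not carry over. Pictures are saved under pics/ and viewed, at most 10 in all, crops included, and the job is handed in when it is done.

Besides the shell and the picture viewer there is one more tool, called after ">>>" as name([rows], argument=value, ...), one row to a line, values as JSON. move_arm: Moves the arm, as the interface text tells. Its arguments: {"type":"object","properties":{"series":{"type":"array"}},"required":["series"]}

```bash
mkdir -p pics; ls
cat > h.py <<'E'
import numpy as np, cv2
from station import r
def ray(c,uv):
    R=np.array(c["orientation"]);d=R@np.array([(uv[0]-c["cx"])/c["fx"],-(uv[1]-c["cy"])/c["fy"],-1.]);return np.array(c["origin"]),d/np.linalg.norm(d)
def atz(c,uv,z):
    o,d=ray(c,uv);return o+d*(z-o[2])/d[2]
def tri(rs):
    A=sum(np.eye(3)-np.outer(d,d) for o,d in rs);b=sum((np.eye(3)-np.outer(d,d))@o for o,d in rs);p=np.linalg.solve(A,b)
    return p,max(np.linalg.norm(np.cross(p-o,d)) for o,d in rs)
def save(c,n): cv2.imwrite("pics/"+n+".png",c["img"][:,:,::-1])
def proj(c,p):
    q=np.array(c["orientation"]).T@(np.array(p)-np.array(c["origin"]));return np.array([c["cx"]+c["fx"]*q[0]/-q[2],c["cy"]-c["fy"]*q[1]/-q[2]])
E
cat > m1.py <<'E'
from h import *
np.set_printoptions(precision=4,suppress=True)
C={n:r.capture(n) for n in ("top","side")}
for n in C: save(C[n],n+"1"); print(n,np.array(C[n]["origin"]),[k for k in C[n]], -np.array(C[n]["orientation"])[:,2])
Z=dict(cabinet=0,shelf_front=.1,door_hinge=.14,door_post=.143,tray_grip=.135,tray_pocket=.1145,ball_center=.1145,viscometer=0,visc_mouth=.193,bench_timer=0,hemostat=0,log_pad=0)
for t,z in Z.items():
    rs=[]
    for n in C:
        for q in r.pinpoint(t,n)[:2]:
            print(t,n,round(q["score"],2),np.round(q["centre"],1),atz(C[n],q["centre"],z))
        q=r.pinpoint(t,n)
        if q: rs.append(ray(C[n],q[0]["centre"]))
    if len(rs)>1: print("   tri",*tri(rs))
E
python3 m1.py
```

```text
pics
top [0.2778 0.0475 1.2307] ['img', 'fx', 'fy', 'cx', 'cy', 'origin', 'orientation'] [ 0.213   0.0263 -0.9767]
side [ 0.3355 -0.9443  0.5307] ['img', 'fx', 'fy', 'cx', 'cy', 'origin', 'orientation'] [ 0.1665  0.9218 -0.3501]
cabinet top 0.74 [398.6 193.4] [ 0.6628 -0.0957  0.    ]
cabinet side 0.71 [410.3 328.3] [ 0.6649 -0.0952  0.    ]
cabinet side 0.68 [267.8 247. ] [0.414  0.3734 0.    ]
   tri [ 0.6637 -0.0958  0.0002] 0.0009209765820859016
shelf_front top 0.3 [234.4 200.6] [0.5655 0.2675 0.1   ]
door_hinge top 0.77 [453. 214.] [ 0.5904 -0.1966  0.14  ]
door_hinge side 0.71 [395.2 286.2] [ 0.5973 -0.1819  0.14  ]
   tri [ 0.5906 -0.1956  0.1466] 0.0020051903392353993
door_post top 0.69 [399.1 220.4] [ 0.5603 -0.0863  0.143 ]
door_post top 0.56 [365.2 259.4] [ 0.4692 -0.0265  0.143 ]
door_post side 0.73 [308. 255.] [ 0.4671 -0.0331  0.143 ]
door_post side 0.17 [335.9 253.2] [ 0.5227 -0.0311  0.143 ]
   tri [ 0.5049 -0.0796  0.1739] 0.04585232467824418
tray_grip top 0.77 [400.4 219.1] [ 0.5655 -0.0897  0.135 ]
tray_grip top 0.38 [364.5 306.2] [ 0.3755 -0.0371  0.135 ]
tray_pocket top 0.55 [234.5 199.3] [0.5647 0.265  0.1145]
viscometer top 0.75 [236.7 200.4] [0.5922 0.2817 0.    ]
visc_mouth top 0.91 [224.6 177. ] [0.5876 0.2774 0.193 ]
visc_mouth side 0.79 [338.1 188.4] [0.5832 0.2589 0.193 ]
   tri [0.5882 0.2786 0.1877] 0.0009716014296568913
bench_timer top 0.71 [228.3 174.2] [0.6534 0.3126 0.    ]
bench_timer top 0.57 [185.5 268.5] [0.4158 0.3704 0.    ]
bench_timer side 0.73 [270.6 246.8] [0.4218 0.3739 0.    ]
   tri [0.5184 0.2836 0.0718] 0.10830964441547167
hemostat top 0.67 [257.8 297.8] [0.3726 0.195  0.    ]
hemostat side 0.85 [256.2 276.2] [0.3737 0.189  0.    ]
   tri [ 0.3734  0.1954 -0.003 ] 0.0005245726339653962
log_pad top 0.65 [361.9 307.8] [ 0.3831 -0.0421  0.    ]
log_pad top 0.52 [401.1 221.7] [ 0.595  -0.1089  0.    ]
```

View pics/top1.png

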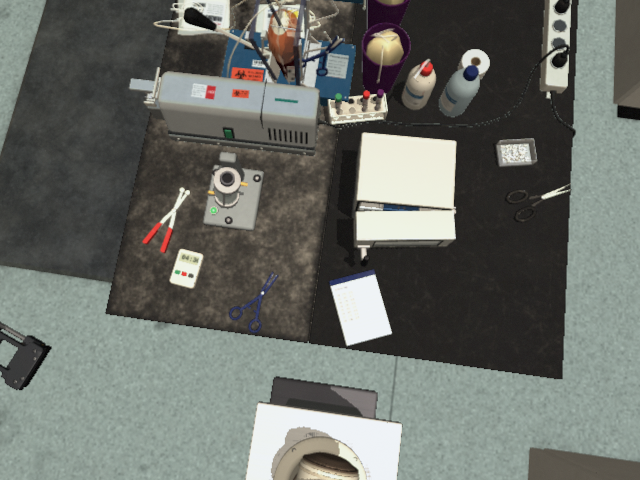

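View pics/side1.png

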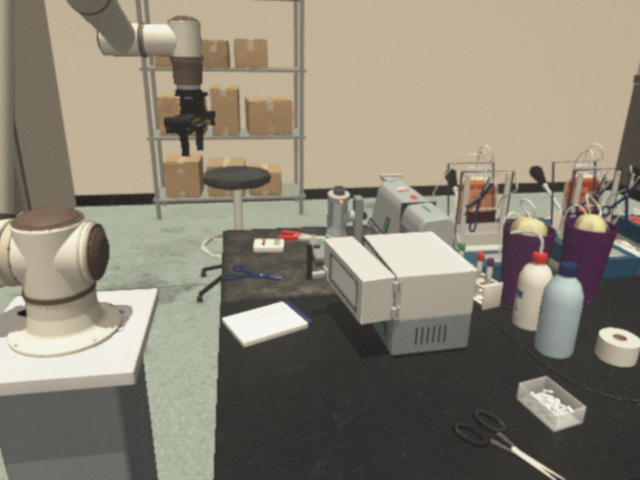

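The top view shows the cabinet, with the door ajar and its post at about (364,257). The viscometer mouth is at (226,178), and the pad, forceps and timer lie in front. The second post and grip hits (399,220) are spurious. In the side view the post shows near (311,258).

```bash
cat > s.py <<'E'
from h import *
np.set_printoptions(precision=4,suppress=True)
s=r.sense()
print(s["time_s"],np.array(s["tcp_pos"]),np.array(s["joints"]));print(np.array(s["ee_rot"]));print(np.array(s["wrist_force"]),s["gripper_width"],s["gripper_force"])
E
python3 s.py
python3 - <<'E'
from h import *
c=r.capture("top")
a,b=atz(c,(360,134),.165),atz(c,(457,139),.165)
print(a,b,np.degrees(np.arctan2(*(a-b)[:2])), atz(c,(364.5,250),.163))
E
```

```text
2.5 [0.2159 0.5865 0.2225] [ 84.6035  22.0429   0.452   -0.0006 -68.4102 -14.8178]
[[ 0.9384 -0.3455 -0.    ]
 [-0.3455 -0.9384 -0.    ]
 [-0.      0.     -1.    ]]
[-0.0671 -0.0313 -0.3355] 1.0007284454566174 0.0
[0.72925345 0.01799555 0.165     ] [ 0.74673815 -0.18545947  0.165     ] -4.911869588415759 [ 0.48448547 -0.02143297  0.163     ]
```

>>> move_arm([
  [[0,0,0],[0.056,0.061,-0.005],1],
  [[0,0,0],[0.056,0.061,-0.005],1],
  [[0,0,0],[0.056,0.061,-0.005],1],
  [[0,0,0],[0.056,0.061,-0.005],1],
  [[0,0,0],[0.056,0.061,-0.005],1],
  [[0,0,0],[0.056,0.061,-0.005],1],
  [[0,0,0],[0.056,0.061,-0.005],1],
  [[0,0,0],[0.056,0.061,-0.005],1],
  [[0,0,0],[0.056,0.061,-0.005],1],
  [[0,0,0],[0.056,0.061,-0.005],1],
  [[0,0,0],[0.056,0.061,-0.005],1],
  [[0,0,0],[0.056,0.061,-0.005],1],
])

```text
time_s: 3.75
tcp_pos: [0.4051, 0.1254, 0.2531]
ee_rot: [[0.939, -0.345, 0.001], [-0.345, -0.939, 0.001], [0.001, -0.001, -1.0]]
wrist_force: [0.3, 0.4, 1.3]
gripper_width: 0.998
gripper_force: 0.0
```

>>> move_arm([
  [[0,0,-0.9],[0,0,0],1],
  [[0,0,-0.9],[0,0,0],1],
  [[0,0,-0.9],[0,0,0],1],
  [[0,0,-0.9],[0,0,0],1],
  [[0,0,-0.9],[0,0,0],1],
  [[0,0,-0.9],[0,0,0],1],
  [[0,0,0],[0,0,0],1],
])

```text
time_s: 4.45
tcp_pos: [0.4047, 0.1269, 0.2527]
ee_rot: [[0.983, 0.186, 0.0], [0.186, -0.983, 0.0], [0.0, -0.0, -1.0]]
wrist_force: [0.1, 0.4, -0.7]
gripper_width: 1.0
gripper_force: 0.0
```

```bash
python3 s.py
python3 - <<'E'
from h import *
np.set_printoptions(precision=4,suppress=True)
C={n:r.capture(n) for n in ("wrist","top","side")}
save(C["wrist"],"w1")
for t,z in dict(door_post=.143,door_hinge=.14,tray_grip=.135,tray_pocket=.1145,shelf_front=.1,cabinet=0).items():
    rs=[]
    for n in C:
        q=r.pinpoint(t,n)
        for k in q[:2]: print(t,n,round(k["score"],2),np.round(k["centre"]),atz(C[n],k["centre"],z))
m=r.cut_out("cabinet","top")
for k in m[:2]:
    print(k["score"],k["pixels"].sum()); np.save("cab.npy",m[0]["pixels"])
    cn=max(cv2.findContours(k["pixels"].astype(np.uint8),0,2)[0],key=cv2.contourArea); print(cv2.approxPolyDP(cv2.convexHull(cn),3,True)[:,0].tolist())
E
```

```text
4.45 [0.4047 0.1269 0.2527] [ 39.5401   0.5215 -22.6968   0.0024 -66.7575  61.1759]
[[ 0.9826  0.186   0.0004]
 [ 0.186  -0.9826  0.0002]
 [ 0.0004 -0.0002 -1.    ]]
[ 0.1065  0.4162 -0.6979] 0.9996609497591114 0.0
door_post wrist 0.8 [570. 168.] [ 0.4722 -0.0271  0.143 ]
door_post top 0.92 [362. 259.] [ 0.4697 -0.0198  0.143 ]
door_post side 0.7 [311. 255.] [ 0.473  -0.0348  0.143 ]
door_hinge wrist 0.56 [470. 231.] [0.4176 0.0242 0.14  ]
door_hinge top 0.89 [454. 213.] [ 0.5919 -0.1976  0.14  ]
door_hinge side 0.57 [393. 286.] [ 0.5949 -0.1793  0.14  ]
tray_grip top 0.61 [401. 217.] [ 0.5707 -0.0906  0.135 ]
tray_pocket top 0.71 [364. 261.] [ 0.4699 -0.0264  0.1145]
cabinet side 0.74 [408. 328.] [ 0.6616 -0.0932  0.    ]
cabinet side 0.57 [269. 248.] [0.416  0.3665 0.    ]
0.75 10961
[[454, 140], [454, 238], [445, 245], [362, 265], [354, 246], [352, 216], [362, 134]]
0.22 3840
[[455, 209], [455, 238], [448, 244], [361, 264], [353, 246], [356, 211]]
```

>>> move_arm([
  [[0,0,0],[0.014,0.065,0],1],
  [[0,0,0],[0.014,0.065,0],1],
  [[0,0,0],[0.014,0.065,0],1],
  [[0,0,0],[0.014,0.065,0],1],
  [[0,0,0],[0.014,0.065,0],1],
  [[0,0,0],[0,0,0],1],
  [[0,0,0],[0,0,0],1],
])

```text
time_s: 6.25
tcp_pos: [0.4694, -0.0267, 0.2522]
ee_rot: [[0.983, 0.184, -0.001], [0.184, -0.983, -0.0], [-0.001, -0.0, -1.0]]
wrist_force: [0.0, 0.9, 0.1]
gripper_width: 0.999
gripper_force: 0.0
```

```bash
python3 s.py
python3 - <<'E'
from h import *
np.set_printoptions(precision=4,suppress=True)
C={n:r.capture(n) for n in ("wrist","side")}
c=C["wrist"];print(np.array(c["origin"]),-np.array(c["orientation"])[:,2])
for t,z in dict(door_post=.143,door_hinge=.14,tray_grip=.135).items():
    for n in C:
        q=r.pinpoint(t,n)
        for k in q[:2]: print(t,n,round(k["score"],2),np.round(k["centre"]),atz(C[n],k["centre"],z))
save(c,"w2")
E
```

```text
6.25 [ 0.4694 -0.0267  0.2522] [ 16.6056   5.4676 -17.4415  -0.0117 -67.1285  84.0201]
[[ 0.9829  0.1843 -0.0007]
 [ 0.1843 -0.9829 -0.    ]
 [-0.0007 -0.0001 -1.    ]]
[0.0138 0.9153 0.1083] 0.9992468489393016 0.0
[ 0.5425 -0.0138  0.4145] [-0.2702 -0.0497 -0.9615]
door_post wrist 0.71 [320. 220.] [ 0.4712 -0.0258  0.143 ]
door_post side 0.68 [309. 253.] [ 0.4707 -0.0233  0.143 ]
door_hinge wrist 0.69 [616.  82.] [ 0.5927 -0.1924  0.14  ]
door_hinge side 0.62 [395. 287.] [ 0.5954 -0.1848  0.14  ]
tray_grip side 0.66 [310. 254.] [ 0.4755 -0.0098  0.135 ]
```

View pics/w2.png

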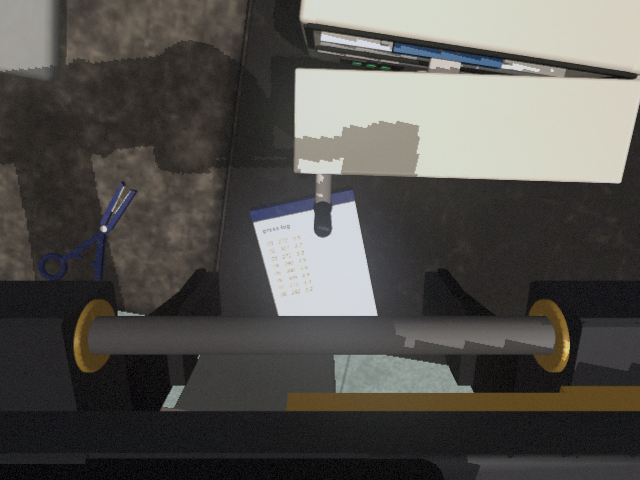

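The post's top is at (322,220), midway between the fingers, and the door front is parallel to the finger line, so I can descend and grip.

Run:
```python
from h import *
np.set_printoptions(precision=4,suppress=True)
c=r.capture("wrist")
f=lambda u,v,z=.165:atz(c,(u,v),z)[:2]
for n,a,b in (("cabfront",(305,23),(637,77)),("doorback",(296,70),(640,80)),("doorfront",(295,172),(621,183))):
    A,B=f(*a),f(*b);d=A-B;print(n,A,B,np.degrees(np.arctan2(-d[0],d[1])))
```

```text
cabfront [0.5858 0.0051] [ 0.5935 -0.1857] 2.32018241563583
doorback [0.5609 0.0058] [ 0.5923 -0.188 ] 9.206817312945848
doorfront [ 0.5036 -0.0035] [ 0.5342 -0.2   ] 8.842409321119833
```

>>> move_arm([
  [[0,0,0],[0.001,0,0.042],1],
  [[0,0,0],[0.001,0,0.042],1],
  [[0,0,0],[0.001,0,0.042],1],
  [[0,0,0],[0,0,0.042],1],
  [[0,0,0],[0,0,0.042],1],
  [[0,0,0],[0,0,0.042],1],
  [[0,0,0],[0,0,0],1],
  [[0,0,0],[0,0,0],0],
  [[0,0,0],[0,0,0],0],
  [[0,0,0],[0,0,0],0],
  [[0,0,0],[0,0,0],0],
  [[0,0,0],[0,0,0],0],
])

```text
time_s: 7.9
tcp_pos: [0.4711, -0.0259, 0.1271]
ee_rot: [[0.983, 0.186, 0.001], [0.186, -0.983, 0.0], [0.001, -0.0, -1.0]]
wrist_force: [0.0, 0.3, 0.2]
gripper_width: 0.628
gripper_force: 0.0
```

```bash
python3 s.py
```

```text
7.9 [ 0.4711 -0.0259  0.1271] [ 16.6548  12.8983 -28.277    0.0042 -48.7585  84.0683]
[[ 0.9825  0.1861  0.0011]
 [ 0.1861 -0.9825  0.0003]
 [ 0.0012 -0.0001 -1.    ]]
[0.015  0.3077 0.2023] 0.6281770570120597 0.0
```

>>> move_arm([
  [[0,0,0],[0,0,0],0],
  [[0,0,0],[0,0,0],0],
  [[0,0,0],[0,0,0],0],
  [[0,0,0],[0,0,0],0],
  [[0,0,0],[0,0,0],0],
  [[0,0,0],[0,0,0],0],
  [[0,0,0],[0,0,0],0],
  [[0,0,0],[0,0,0],0],
])

```text
time_s: 8.7
tcp_pos: [0.4718, -0.0265, 0.1266]
ee_rot: [[0.982, 0.187, 0.002], [0.187, -0.982, -0.001], [0.002, 0.001, -1.0]]
wrist_force: [2.8, -3.2, -2.3]
gripper_width: 0.127
gripper_force: 30.0
```

```bash
cat > arc.py <<'E'
from h import *
import sys,json
# rows: post angle step (deg), tool turn per row (units), n
H=np.array([.592,-.193])
def arc(p,R,step,turn,n):
    out=[];v=p-H;rad=np.linalg.norm(v);a=np.arctan2(v[1],v[0]);x=np.arctan2(R[1,0],R[0,0])
    for i in range(n):
        a2=a+np.radians(step);d=rad*np.array([np.cos(a2)-np.cos(a),np.sin(a2)-np.sin(a)]);a=a2
        tx=np.array([np.cos(x),np.sin(x)]);ty=np.array([np.sin(x),-np.cos(x)])
        out.append([[0,0,turn],[round(d@tx/.5,3),round(d@ty/.5,3),0],0]);x-=turn*.1
    return out
s=r.sense();p=np.array(s["tcp_pos"][:2]);v=p-H
print(s["time_s"],p,np.linalg.norm(v),np.degrees(np.arctan2(v[1],v[0]))%360,s["gripper_width"],s["gripper_force"],s["wrist_force"],np.array(s["joints"]))
print(json.dumps(arc(p,np.array(s["ee_rot"]),*map(float,sys.argv[1:3]),12)))
E
python3 arc.py 4 -0.22
```

```text
8.7 [ 0.47181761 -0.02651833] 0.20532889276287664 125.825354209168 0.12693038678402427 30.005462591943797 [ 2.79302858 -3.23704312 -2.29221043] [ 16.60444306  12.98275984 -28.28788341   0.10975348 -48.64936905
  84.0762807 ]
[[[0, 0, -0.22], [-0.026, 0.013, 0], 0], [[0, 0, -0.22], [-0.025, 0.014, 0], 0], [[0, 0, -0.22], [-0.024, 0.015, 0], 0], [[0, 0, -0.22], [-0.023, 0.017, 0], 0], [[0, 0, -0.22], [-0.023, 0.018, 0], 0], [[0, 0, -0.22], [-0.022, 0.019, 0], 0], [[0, 0, -0.22], [-0.021, 0.02, 0], 0], [[0, 0, -0.22], [-0.02, 0.021, 0], 0], [[0, 0, -0.22], [-0.019, 0.022, 0], 0], [[0, 0, -0.22], [-0.018, 0.023, 0], 0], [[0, 0, -0.22], [-0.017, 0.023, 0], 0], [[0, 0, -0.22], [-0.016, 0.024, 0], 0]]
```

Gripped: the opening is 11 mm and the measured radius is 205 mm, matching the post.

>>> move_arm([
  [[0,0,-0.22],[-0.026,0.013,0],0],
  [[0,0,-0.22],[-0.025,0.014,0],0],
  [[0,0,-0.22],[-0.024,0.015,0],0],
  [[0,0,-0.22],[-0.023,0.017,0],0],
  [[0,0,-0.22],[-0.023,0.018,0],0],
  [[0,0,-0.22],[-0.022,0.019,0],0],
  [[0,0,-0.22],[-0.021,0.02,0],0],
  [[0,0,-0.22],[-0.02,0.021,0],0],
  [[0,0,-0.22],[-0.019,0.022,0],0],
  [[0,0,-0.22],[-0.018,0.023,0],0],
  [[0,0,-0.22],[-0.017,0.023,0],0],
  [[0,0,-0.22],[-0.016,0.024,0],0],
])

```text
time_s: 9.9
tcp_pos: [0.3873, -0.1716, 0.1268]
ee_rot: [[0.899, 0.438, 0.003], [0.438, -0.899, 0.0], [0.003, 0.001, -1.0]]
wrist_force: [3.1, 2.0, -2.3]
gripper_width: 0.127
gripper_force: 30.0
```

```bash
python3 arc.py 4 -0.22
```

```text
9.9 [ 0.38726441 -0.17160183] 0.20585077657404668 174.03332901401427 0.12652418572944982 30.002622096799314 [ 3.09640281  2.03602864 -2.25326594] [-1.74389835e+00  8.29992866e+00 -3.44509277e+01 -1.60671656e-02
 -4.70512320e+01  1.17735910e+02]
[[[0, 0, -0.22], [-0.014, 0.025, 0], 0], [[0, 0, -0.22], [-0.013, 0.026, 0], 0], [[0, 0, -0.22], [-0.012, 0.026, 0], 0], [[0, 0, -0.22], [-0.011, 0.027, 0], 0], [[0, 0, -0.22], [-0.009, 0.027, 0], 0], [[0, 0, -0.22], [-0.008, 0.028, 0], 0], [[0, 0, -0.22], [-0.007, 0.028, 0], 0], [[0, 0, -0.22], [-0.005, 0.028, 0], 0], [[0, 0, -0.22], [-0.004, 0.028, 0], 0], [[0, 0, -0.22], [-0.003, 0.029, 0], 0], [[0, 0, -0.22], [-0.001, 0.029, 0], 0], [[0, 0, -0.22], [0.0, 0.029, 0], 0]]
```

>>> move_arm([
  [[0,0,-0.22],[-0.014,0.025,0],0],
  [[0,0,-0.22],[-0.013,0.026,0],0],
  [[0,0,-0.22],[-0.012,0.026,0],0],
  [[0,0,-0.22],[-0.011,0.027,0],0],
  [[0,0,-0.22],[-0.009,0.027,0],0],
  [[0,0,-0.22],[-0.008,0.028,0],0],
  [[0,0,-0.22],[-0.007,0.028,0],0],
  [[0,0,-0.22],[-0.005,0.028,0],0],
  [[0,0,-0.22],[-0.004,0.028,0],0],
  [[0,0,-0.22],[-0.003,0.029,0],0],
  [[0,0,-0.22],[-0.001,0.029,0],0],
  [[0,0,-0.22],[0,0.029,0],0],
])

```text
time_s: 11.1
tcp_pos: [0.4372, -0.3316, 0.1268]
ee_rot: [[0.754, 0.657, -0.002], [0.657, -0.754, 0.0], [-0.002, -0.002, -1.0]]
wrist_force: [-1.0, 0.6, 3.3]
gripper_width: 0.125
gripper_force: 30.0
```

>>> move_arm([
  [[0,0,0],[0,0,0],0],
  [[0,0,0],[0,0,0],0],
  [[0,0,0],[0,0,0],0.3],
  [[0,0,0],[0,0,0],0.3],
  [[0,0,0],[0,0,0],0.3],
  [[0,0,0],[0,0,0],0.3],
  [[0,0,0],[0,0,0],0.3],
])

```text
time_s: 11.8
tcp_pos: [0.4381, -0.3308, 0.1265]
ee_rot: [[0.755, 0.656, 0.0], [0.656, -0.755, 0.0], [0.0, -0.0, -1.0]]
wrist_force: [0.2, 0.5, 1.0]
gripper_width: 0.299
gripper_force: 0.0
```

```bash
python3 arc.py 4 -0.22 | head -1; python3 s.py
```

```text
11.8 [ 0.43805858 -0.33080743] 0.20661279516780934 221.8347120456991 0.29933415732377827 0.0 [0.1603563  0.4910445  0.96581645] [-2.01420657e+01  1.98842128e+01 -1.79711665e+01 -1.64006538e-02
11.8 [ 0.4381 -0.3308  0.1265] [-20.1421  19.8842 -17.9712  -0.0164 -52.1376 151.1425]
[[ 0.7548  0.6559  0.0002]
 [ 0.6559 -0.7548  0.0002]
 [ 0.0003 -0.     -1.    ]]
[0.1604 0.491  0.9658] 0.29933415732377827 0.0
```

>>> move_arm([
  [[0,0,0],[0,0,-0.04],0.3],
  [[0,0,0],[0,0,-0.06],0.3],
  [[0,0,0],[0,0,-0.08],0.3],
  [[0,0,0],[0,0,-0.08],0.3],
  [[0,0,0.96],[0,0,0],1],
  [[0,0,0.96],[0,0,0],1],
  [[0,0,0.96],[0,0,0],1],
  [[0,0,0.96],[0,0,0],1],
  [[0,0,0.96],[0,0,0],1],
  [[0,0,0.96],[0,0,0],1],
  [[0,0,0.96],[0,0,0],1],
  [[0,0,0],[0,0,0],1],
])

```text
time_s: 13.0
tcp_pos: [0.4379, -0.331, 0.2564]
ee_rot: [[0.999, 0.043, 0.0], [0.043, -0.999, 0.0], [0.0, -0.0, -1.0]]
wrist_force: [-0.2, 0.3, 0.4]
gripper_width: 0.94
gripper_force: 0.0
```

>>> move_arm([
  [[0,0,0],[0.014,-0.078,0],1],
  [[0,0,0],[0.014,-0.078,0],1],
  [[0,0,0],[0.014,-0.078,0],1],
  [[0,0,0],[0.014,-0.078,0],1],
  [[0,0,0],[0.014,-0.078,0],1],
  [[0,0,0],[0.014,-0.078,0],1],
  [[0,0,0],[0,0,0],1],
  [[0,0,0],[0,0,0],1],
])

```text
time_s: 13.8
tcp_pos: [0.4698, -0.0947, 0.2566]
ee_rot: [[0.999, 0.047, 0.0], [0.047, -0.999, -0.0], [0.0, 0.0, -1.0]]
wrist_force: [0.2, -0.3, 0.1]
gripper_width: 1.0
gripper_force: 0.0
```

```bash
python3 s.py
cat > m2.py <<'E'
from h import *
np.set_printoptions(precision=4,suppress=True)
C={n:r.capture(n) for n in ("wrist","top","side")}
import sys; save(C["wrist"],sys.argv[1])
for t,z in dict(tray_grip=.135,tray_pocket=.1145,ball_center=.1145,shelf_front=.1,door_post=.143,door_hinge=.14).items():
    for n in C:
        q=r.pinpoint(t,n)
        for k in q[:2]: print(t,n,round(k["score"],2),np.round(k["centre"]),atz(C[n],k["centre"],z))
E
python3 m2.py w3
```

```text
13.8 [ 0.4698 -0.0947  0.2566] [  8.0793   6.2176 -15.939    0.0011 -67.8371  84.6104]
[[ 0.9989  0.0469  0.0001]
 [ 0.0469 -0.9989 -0.    ]
 [ 0.0001  0.     -1.    ]]
[ 0.2134 -0.268   0.0873] 1.0000749071646757 0.0
tray_grip wrist 0.95 [324.  84.] [ 0.5601 -0.0931  0.135 ]
tray_grip side 0.67 [361. 267.] [ 0.5615 -0.083   0.135 ]
tray_pocket side 0.46 [410. 326.] [ 0.5963 -0.2714  0.1145]
ball_center wrist 0.53 [327.  84.] [ 0.5611 -0.0948  0.1145]
ball_center top 0.5 [229. 174.] [0.6181 0.2868 0.1145]
shelf_front top 0.25 [362. 304.] [ 0.3821 -0.0352  0.1   ]
shelf_front side 0.84 [375. 283.] [ 0.5895 -0.0844  0.1   ]
door_post top 0.73 [512. 293.] [ 0.4421 -0.3271  0.143 ]
door_post side 0.9 [317. 336.] [ 0.4391 -0.3243  0.143 ]
door_hinge wrist 0.96 [484.  36.] [ 0.5925 -0.1906  0.14  ]
door_hinge side 0.76 [395. 287.] [ 0.5969 -0.1838  0.14  ]
```

View pics/w3.png

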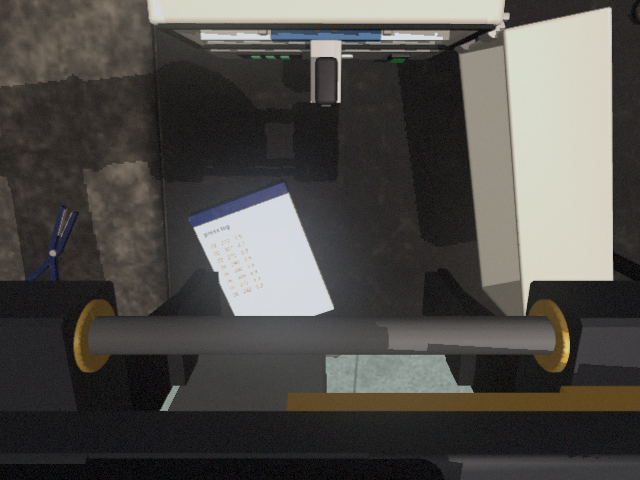

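The open cabinet shows the tray grip at (325,82), aligned with the tool. The door stands open beyond square at right, and the pad is clear.

>>> move_arm([
  [[0,0,0],[0.046,0.002,0],1],
  [[0,0,0],[0.046,0.002,0],1],
  [[0,0,0],[0.046,0.001,0],1],
  [[0,0,0],[0.044,0.001,0],1],
  [[0,0,0],[0,0,0.04],1],
  [[0,0,0],[0,0,0.04],1],
  [[0,0,0],[0,0,0.04],1],
  [[0,0,0],[0,0,0],1],
  [[0,0,0],[0,0,0],1],
])

```text
time_s: 15.75
tcp_pos: [0.5611, -0.0947, 0.1968]
ee_rot: [[0.999, 0.044, -0.0], [0.044, -0.999, -0.001], [-0.0, 0.001, -1.0]]
wrist_force: [-0.5, -0.4, 0.5]
gripper_width: 0.994
gripper_force: 0.0
```

```bash
python3 s.py;python3 m2.py w4|grep wrist
```

```text
15.75 [ 0.5611 -0.0947  0.1968] [  6.748   17.7559  -9.8387   0.0392 -62.4169  85.7274]
[[ 0.9991  0.0435 -0.0001]
 [ 0.0435 -0.9991 -0.0006]
 [-0.0002  0.0006 -1.    ]]
[-0.5302 -0.355   0.5451] 0.9943276871546821 0.0
tray_grip wrist 0.89 [319. 243.] [ 0.5621 -0.0941  0.135 ]
tray_grip wrist 0.45 [499. 197.] [ 0.5934 -0.1925  0.135 ]
door_hinge wrist 0.73 [503. 200.] [ 0.5927 -0.1925  0.14  ]
```

View pics/w4.png

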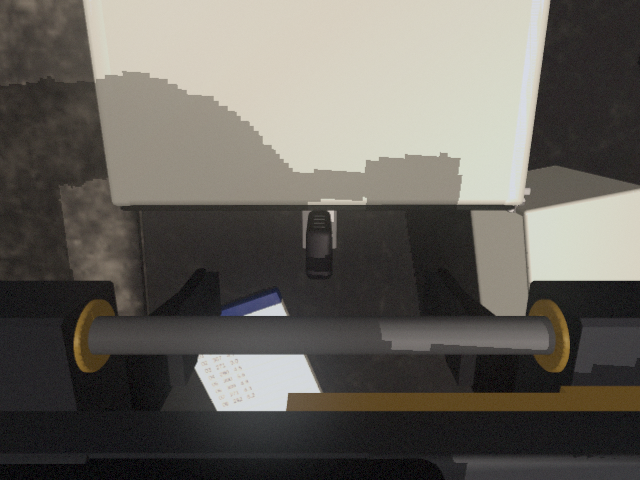

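The grip is at (319,243), midway between the fingers. Descending and closing.

>>> move_arm([
  [[0,0,0],[0,0,0.04],1],
  [[0,0,0],[0,0,0.04],1],
  [[0,0,0],[0,0,0.04],0.5],
  [[0,0,0],[0,0,0.04],0.5],
  [[0,0,0],[0,0,0],0.5],
  [[0,0,0],[0,0,0],0.4],
  [[0,0,0],[0,0,0],0.3],
  [[0,0,0],[0,0,0],0.25],
])

```text
time_s: 17.6
tcp_pos: [0.5617, -0.0945, 0.1179]
ee_rot: [[0.999, 0.043, 0.003], [0.043, -0.999, 0.0], [0.003, 0.0, -1.0]]
wrist_force: [-0.0, 0.3, 0.1]
gripper_width: 0.54
gripper_force: 0.0
```

>>> move_arm([
  [[0,0,0],[0,0,0],0.22],
  [[0,0,0],[0,0,0],0.2],
  [[0,0,0],[0,0,0],0.18],
  [[0,0,0],[0,0,0],0.16],
  [[0,0,0],[0,0,0],0.14],
  [[0,0,0],[0,0,0],0],
  [[0,0,0],[0,0,0],0],
  [[0,0,0],[0,0,0],0],
  [[0,0,0],[0,0,0],0],
  [[0,0,0],[0,0,0],0],
])

```text
time_s: 18.6
tcp_pos: [0.5609, -0.0945, 0.1166]
ee_rot: [[0.999, 0.043, 0.0], [0.043, -0.999, 0.0], [0.0, -0.0, -1.0]]
wrist_force: [-0.2, 0.8, 1.4]
gripper_width: 0.157
gripper_force: 30.0
```

```bash
python3 s.py
```

```text
18.6 [ 0.5609 -0.0945  0.1166] [  6.7483  22.2589 -15.8565  -0.0008 -51.8787  85.7296]
[[ 0.9991  0.0432  0.0001]
 [ 0.0432 -0.9991  0.    ]
 [ 0.0001 -0.     -1.    ]]
[-0.2041  0.8311  1.3598] 0.157411999956228 29.95567810627108
```

>>> move_arm([
  [[0,0,0],[-0.004,0,0],0],
  [[0,0,0],[-0.008,0,0],0],
  [[0,0,0],[-0.01,0,0],0],
  [[0,0,0],[-0.012,0,0],0],
  [[0,0,0],[-0.012,0,0],0],
  [[0,0,0],[-0.012,0,0],0],
  [[0,0,0],[-0.012,0,0],0],
  [[0,0,0],[-0.012,0,0],0],
  [[0,0,0],[-0.012,0,0],0],
  [[0,0,0],[-0.008,0,0],0],
  [[0,0,0],[-0.004,0,0],0],
  [[0,0,0],[0,0,0],0],
])

```text
time_s: 19.8
tcp_pos: [0.5071, -0.0969, 0.1165]
ee_rot: [[0.999, 0.043, -0.001], [0.043, -0.999, -0.0], [-0.001, 0.0, -1.0]]
wrist_force: [-2.3, -0.0, 1.1]
gripper_width: 0.156
gripper_force: 30.0
```

```bash
python3 s.py;python3 m2.py w5|egrep "wrist|side"
```

```text
19.8 [ 0.5071 -0.0969  0.1165] [  7.205   17.7379 -23.0691  -0.0056 -49.2671  85.2734]
[[ 0.9991  0.0432 -0.0013]
 [ 0.0432 -0.9991 -0.0001]
 [-0.0013  0.     -1.    ]]
[-2.2525 -0.0068  1.1021] 0.15625816689576574 29.95832435102784
tray_grip wrist 0.81 [320. 310.] [ 0.5075 -0.0972  0.135 ]
tray_grip side 0.68 [334. 269.] [ 0.508  -0.0851  0.135 ]
tray_pocket side 0.83 [388. 276.] [ 0.6131 -0.0896  0.1145]
ball_center side 0.59 [388. 275.] [ 0.6153 -0.0827  0.1145]
ball_center side 0.28 [268. 323.] [ 0.3763 -0.2306  0.1145]
shelf_front side 0.74 [375. 287.] [ 0.5855 -0.102   0.1   ]
door_post side 0.68 [320. 336.] [ 0.4424 -0.3261  0.143 ]
door_hinge wrist 0.75 [629.  87.] [ 0.5925 -0.1921  0.14  ]
door_hinge side 0.75 [395. 288.] [ 0.5946 -0.1885  0.14  ]
```

View pics/w5.png

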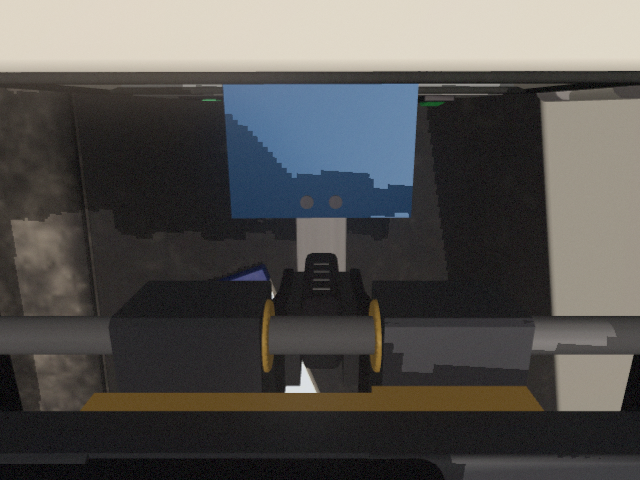

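The blue plate (rows 85–217) is sliding out straight, held by the grip. Continuing.

>>> move_arm([
  [[0,0,0],[-0.004,0,0],0],
  [[0,0,0],[-0.008,0,0],0],
  [[0,0,0],[-0.012,0,0],0],
  [[0,0,0],[-0.016,0,0],0],
  [[0,0,0],[-0.018,0,0],0],
  [[0,0,0],[-0.018,0,0],0],
  [[0,0,0],[-0.018,0,0],0],
  [[0,0,0],[-0.018,0,0],0],
  [[0,0,0],[-0.014,0,0],0],
  [[0,0,0],[-0.01,0,0],0],
  [[0,0,0],[-0.006,0,0],0],
  [[0,0,0],[-0.002,0,0],0],
])

```text
time_s: 22.05
tcp_pos: [0.4357, -0.1, 0.1166]
ee_rot: [[0.999, 0.043, 0.0], [0.043, -0.999, -0.0], [0.0, 0.0, -1.0]]
wrist_force: [-0.3, -0.2, -1.2]
gripper_width: 0.158
gripper_force: 30.0
```

>>> move_arm([
  [[0,0,0],[0,0,0],0],
  [[0,0,0],[0,0,-0.004],0],
  [[0,0,0],[0,0,-0.008],0],
  [[0,0,0],[0,0,-0.012],0],
  [[0,0,0],[0,0,-0.014],0],
  [[0,0,0],[0,0,-0.014],0],
  [[0,0,0],[0,0,-0.01],0],
  [[0,0,0],[0,0,-0.004],0],
  [[0,0,0],[0,0,0],0],
  [[0,0,0],[0,0,0],0],
  [[0,0,0],[0,0,0],0],
])

```text
time_s: 23.15
tcp_pos: [0.4357, -0.1, 0.1492]
ee_rot: [[0.999, 0.043, -0.001], [0.043, -0.999, -0.0], [-0.001, -0.0, -1.0]]
wrist_force: [-0.4, 0.2, -1.6]
gripper_width: 0.161
gripper_force: 30.0
```

```bash
python3 s.py;python3 m2.py w6|egrep "ball|pocket|grip"; python3 -c "
from h import *
w=cv2.imread('pics/w6.png');c=r.capture('side');s=c['img'][180:340,230:470,::-1]
s=cv2.resize(s,(640,427));w=cv2.resize(w[:320],(640,320))
cv2.imwrite('pics/m6.png',cv2.resize(np.vstack([s,w]),(500,584)))"
```

```text
23.15 [ 0.4357 -0.1     0.1492] [  8.0177   8.949  -29.6079  -0.0067 -51.4884  84.4599]
[[ 0.9991  0.0432 -0.0008]
 [ 0.0432 -0.9991 -0.    ]
 [-0.0008 -0.     -1.    ]]
[-0.3758  0.2485 -1.5766] 0.1606652105044395 29.962302608109894
tray_grip wrist 0.82 [319. 308.] [ 0.4205 -0.1001  0.135 ]
tray_grip side 0.84 [295. 256.] [ 0.4427 -0.0179  0.135 ]
tray_pocket top 0.78 [404. 229.] [ 0.5511 -0.1031  0.1145]
tray_pocket top 0.44 [259. 296.] [0.3674 0.1794 0.1145]
tray_pocket side 0.78 [349. 266.] [ 0.5505 -0.0324  0.1145]
ball_center wrist 0.96 [312.  25.] [ 0.5451 -0.0921  0.1145]
ball_center side 0.66 [271. 249.] [0.4028 0.0785 0.1145]
ball_center side 0.61 [352. 264.] [ 0.5572 -0.0234  0.1145]
```

View pics/m6.png

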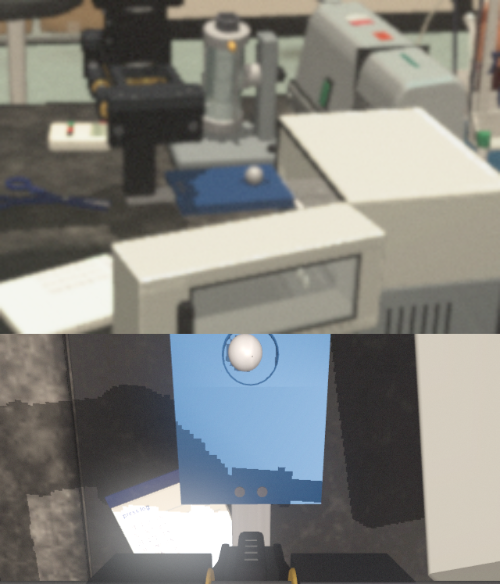

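The ball is in its pocket, close to the pocket's left edge, and the tray is held level and clear of the cabinet. I'll raise it and carry it across.

>>> move_arm([
  [[0,0,0],[0,0,-0.004],0],
  [[0,0,0],[0,0,-0.008],0],
  [[0,0,0],[0,0,-0.012],0],
  [[0,0,0],[0,0,-0.016],0],
  [[0,0,0],[0,0,-0.017],0],
  [[0,0,0],[0,0,-0.017],0],
  [[0,0,0],[0,0,-0.017],0],
  [[0,0,0],[0,0,-0.017],0],
  [[0,0,0],[0,0,-0.016],0],
  [[0,0,0],[0,0,-0.012],0],
  [[0,0,0],[0,0,-0.008],0],
  [[0,0,0],[0,0,-0.004],0],
])

```text
time_s: 25.45
tcp_pos: [0.436, -0.1, 0.2239]
ee_rot: [[0.999, 0.043, 0.0], [0.043, -0.999, 0.0], [0.0, -0.0, -1.0]]
wrist_force: [0.2, 0.1, -0.9]
gripper_width: 0.157
gripper_force: 30.0
```

>>> move_arm([
  [[0,0,0],[0,-0.004,0],0],
  [[0,0,0],[0,-0.008,0],0],
  [[0,0,0],[0,-0.012,0],0],
  [[0,0,0],[0,-0.016,0],0],
  [[0,0,0],[0,-0.02,0],0],
  [[0,0,0],[0,-0.024,0],0],
  [[0,0,0],[0,-0.026,0],0],
  [[0,0,0],[0,-0.026,0],0],
  [[0,0,0],[0,-0.024,0],0],
  [[0,0,0],[0,-0.018,0],0],
  [[0,0,0],[0,-0.012,0],0],
  [[0,0,0],[0,-0.006,0],0],
])

```text
time_s: 26.65
tcp_pos: [0.4317, -0.0014, 0.2236]
ee_rot: [[0.999, 0.044, -0.0], [0.044, -0.999, -0.0], [-0.0, 0.0, -1.0]]
wrist_force: [-0.1, -0.5, -1.1]
gripper_width: 0.154
gripper_force: 30.0
```

```bash
python3 s.py
cat > m3.py <<'E'
from h import *
np.set_printoptions(precision=4,suppress=True)
C={n:r.capture(n) for n in ("wrist","top","side")}
import sys; [save(C[n],n[0]+sys.argv[1]) for n in C]
s=r.sense();R=np.array(s["ee_rot"]);g=np.array(s["tcp_pos"])-.0184*R[:,2];P=g+R@np.array([.104,0,.0205])
print("nominal pocket",P)
for t in ("tray_grip","tray_pocket","ball_center","visc_mouth"):
    rs=[]
    for n in C:
        q=r.pinpoint(t,n)
        if q:
            k=q[0];ref=P if t!="visc_mouth" else [.588,.278,.193]
            if t=="tray_grip": ref=g
            print(t,n,round(k["score"],2),np.round(k["centre"]),"expected px",proj(C[n],ref));
            if np.linalg.norm(k["centre"]-proj(C[n],ref))<30: rs.append(ray(C[n],k["centre"]))
    if len(rs)>1: print("  tri",*tri(rs))
E
python3 m3.py 7
```

```text
26.65 [ 0.4317 -0.0014  0.2236] [ 21.5375   2.7303 -24.7808   0.0001 -62.4896  70.9787]
[[ 0.999   0.0439 -0.    ]
 [ 0.0439 -0.999  -0.    ]
 [-0.      0.     -1.    ]]
[-0.1025 -0.4643 -1.1314] 0.15395219748853908 29.962420667216065
nominal pocket [0.5356 0.0024 0.2214]
tray_grip wrist 0.6 [323. 307.] expected px [320.9366 310.7873]
tray_grip top 0.53 [227. 177.] expected px [354.4007 268.7348]
tray_grip side 0.69 [288. 201.] expected px [287.7439 202.1259]
  tri [ 0.4332 -0.0024  0.2437] 0.0008059384393217833
tray_pocket top 0.67 [358. 217.] expected px [358.0604 217.0141]
tray_pocket side 0.9 [339. 210.] expected px [340.0835 209.6977]
  tri [0.5348 0.0021 0.222 ] 0.0008928415971014671
ball_center wrist 0.82 [313.  23.] expected px [321.0404  24.7051]
ball_center top 0.31 [394. 194.] expected px [358.0604 217.0141]
ball_center side 0.59 [270. 246.] expected px [340.0835 209.6977]
visc_mouth wrist 0.58 [312.  27.] expected px [-384.5688 -143.0512]
visc_mouth top 0.87 [227. 176.] expected px [224.3294 176.7799]
visc_mouth side 0.91 [335. 189.] expected px [338.5046 186.3235]
  tri [0.5851 0.2743 0.1885] 0.006197065817832154
```

>>> move_arm([
  [[0,0,0],[0.002,-0.004,0],0],
  [[0,0,0],[0.004,-0.008,0],0],
  [[0,0,0],[0.006,-0.012,0],0],
  [[0,0,0],[0.008,-0.016,0],0],
  [[0,0,0],[0.01,-0.02,0],0],
  [[0,0,0],[0.012,-0.024,0],0],
  [[0,0,0],[0.012,-0.026,0],0],
  [[0,0,0],[0.012,-0.026,0],0],
  [[0,0,0],[0.01,-0.026,0],0],
  [[0,0,0],[0.008,-0.026,0],0],
  [[0,0,0],[0.006,-0.026,0],0],
  [[0,0,0],[0.004,-0.026,0],0],
])

```text
time_s: 28.6
tcp_pos: [0.4736, 0.121, 0.2235]
ee_rot: [[0.999, 0.043, -0.0], [0.043, -0.999, -0.0], [-0.0, 0.0, -1.0]]
wrist_force: [-0.9, 0.5, -1.1]
gripper_width: 0.161
gripper_force: 30.0
```

>>> move_arm([
  [[0,0,0],[0,-0.026,0],0],
  [[0,0,0],[0,-0.026,0],0],
  [[0,0,0],[0,-0.026,0],0],
  [[0,0,0],[0,-0.024,0],0],
  [[0,0,0],[0,-0.02,0],0],
  [[0,0,0],[0,-0.016,0],0],
  [[0,0,0],[0,-0.012,0],0],
  [[0,0,0],[0,-0.006,0],0],
  [[0,0,0],[0,0,0],0],
  [[0,0,0],[0,0,0],0],
  [[0,0,0],[0,0,0],0],
  [[0,0,0],[0,0,0],0],
])

```text
time_s: 29.8
tcp_pos: [0.4701, 0.1974, 0.2236]
ee_rot: [[0.999, 0.043, -0.0], [0.043, -0.999, -0.0], [-0.0, 0.0, -1.0]]
wrist_force: [0.8, -0.2, -1.3]
gripper_width: 0.155
gripper_force: 30.0
```

```bash
python3 s.py; python3 m3.py 8; python3 -c "
from h import *
w=cv2.imread('pics/w8.png')[:320];c=cv2.imread('pics/t8.png')[100:260,120:440]
cv2.imwrite('pics/m8.png',cv2.resize(np.vstack([cv2.resize(c,(640,320)),w]),(600,600)))"
```

```text
29.8 [0.4701 0.1974 0.2236] [ 41.0453  10.7552 -15.3406   0.0012 -63.9051  51.3967]
[[ 0.9991  0.0426 -0.    ]
 [ 0.0426 -0.9991 -0.    ]
 [-0.      0.     -1.    ]]
[ 0.8287 -0.211  -1.2902] 0.15477473079093282 29.962270258765784
nominal pocket [0.574  0.2021 0.2215]
tray_grip wrist 0.64 [321. 312.] expected px [318.8672 310.7021]
tray_grip side 0.87 [298. 173.] expected px [295.425  176.2066]
  tri [0.4742 0.1967 0.2495] 0.0007218263521812511
tray_pocket wrist 0.79 [322.  25.] expected px [318.5865  24.4864]
tray_pocket top 0.78 [260. 185.] expected px [258.9849 184.1816]
tray_pocket side 0.6 [339. 187.] expected px [339.3122 183.1918]
  tri [0.5752 0.2012 0.2135] 0.000868757715677726
ball_center wrist 0.98 [308.  25.] expected px [318.5865  24.4864]
ball_center side 0.42 [339. 181.] expected px [339.3122 183.1918]
  tri [0.5738 0.2055 0.2267] 0.0010310023410626584
visc_mouth side 0.77 [338. 188.] expected px [338.5046 186.3235]
```

View pics/m8.png

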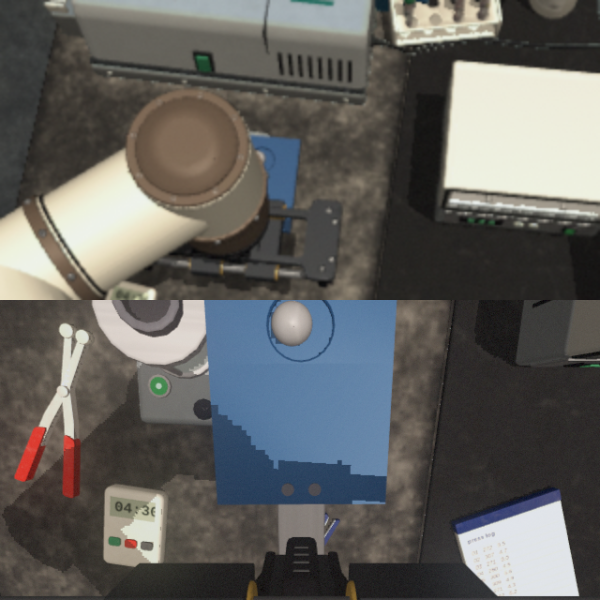

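The pocket is about 76 mm beside the mouth and 28 mm above it. The tray is level, the ball sits in its pocket and nothing touches, so I'm handing in.

```bash
python3 -c "
from station import r
print(r.finish_job())"
```

```text
the job is handed in; nothing more can be done
None
```

The job is handed in: the door was opened to about 1.77 rad, and the tray is held level by its grip with the ball in its pocket, about 76 mm beside and 28 mm above the viscometer mouth by my measurements; no verdict was returned.

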